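# Draw the safety bolt of a high-voltage test box

### The arm

A 7-joint arm with a two-finger parallel gripper is mounted at the origin on the work surface. World frame = base frame: x ahead of the robot, y to its left, z up, the work surface at z = 0. Lengths are in m, angles in rad, forces in N, time in s.
With the tool pointing down it reaches from about 0.425 to 0.95 m from the base axis. Payload 4.7 kg.
Tool frame: the origin (TCP) lies on the centre line of the jaws, within the pads' length; the fingertips stand robot.nose_length ahead of it and the grasp point (between the pads) lies 8 mm behind it (robot.nose_length is the distance from the TCP to the fingertips, in m); z points along the fingers, y is the line along which they close (so a half turn about z gives the same grasp; the last joint's range is limited). The gripper opens to 85 mm and grips with 20 to 120 N. Pads are 22 mm wide; open, the fingers measure 114 mm over their backs; the gripper's body (76 mm by 85 mm) begins 54 mm behind the grasp point. The pads swing forward as they close: fully open they stand 13 mm farther back than shut.
Start: joints at [1.106, 0.469, -0.049, 1.532, 0.024, 1.141, -0.082], TCP at [0.285, -0.612, 0.242] pointing down, gripper open.
Joint ranges: [-2.59, 2.59], [-0.33, 1.99], [-1.39, 1.29], [0.1, 2.45], [-1.04, 4.18], [0.21, 1.99], [-2.66, 2.66]. Speed limits (rad/s): [2.57, 2.57, 3.14, 3.14, 3.14, 3.14, 3.14].

### API

Orientations are given as [roll, pitch, yaw] about the fixed x, y, z axes, in that order (R = Rz(yaw) Ry(pitch) Rx(roll)).
In Python, from plant import robot gives the robot as it stands. Calls block until the motion is done:
- robot.goto(position, orientation): joint-space move of the TCP to a pose.
- robot.move_straight(position, vel=0.15, attitude=None, contact_N=None): straight line of the TCP; attitude=None keeps the orientation; vel is the mean speed in m/s. With contact_N (N) it stops when the force on the tool has changed by that much, and returns True; else False.
- robot.move_joints(angles): joint-space move.
- robot.grip(opening, strength=None): opening from 0.0 (shut) to 1.0 (fully open); strength is the grip in N (None keeps the last); returns when the fingers have stopped.
- robot.sleep(seconds).
- robot.inverse_kinematics(position, orientation): joint angles nearest the present ones, or None.
- robot.sense(): the state.
- robot.grab_frame(name): name is "scene" or "top" or "wrist"; returns a dict with "image" (384x512x3 uint8, red, green, blue), "range_z" (384x512 float32, m along the optical axis (not along the pixel's ray), 0 where there is no reading), "fx", "fy", "cx", "cy" (pixels), "dist_coeffs" ([k1, k2, p1, p2, k3] as OpenCV has them; the pictures are not rectified), "R" (3x3) and "t" (3): a world point X has camera coordinates R X + t. Camera axes: x right, y down, z forward; pixel columns grow to the right and rows downward; lengths in m; the calibration is good to about 2 mm. A picture is of the moment at which its call begins.
A pose or a line that the arm cannot do raises robot.IKError and nothing moves.
- robot.close_job(): hands the job in; it is judged then, once.
The state is a dict: "t": time; "joint_pos": joint angles; "joint_velocities": joint speeds; "effort": joint torques, N m; "tcp_pos": TCP position; "tcp_rot": TCP orientation; "wrist_force": force on the tool from outside, world axes, zero at the start; "torque": the same for the moment, N m; "opening": opening from 0.0 (shut) to 1.0 (fully open); "gripper_force": force on a finger pad.
Only numpy, scipy, OpenCV 4.12 (cv2) and the standard library are available. Lean on these libraries where they do the work, as an engineer would, in place of code of your own. Each camera call takes 0.05 s, during which the arm holds its last target. There are 200 camera calls.

### The job

The clear lid of the test box is bolted shut. With one fingertip press the bolt's spring catch (the long ribbed bar behind the knob) straight down and keep it down while your other fingertip slides the upright knob towards the catch until the bolt is fully drawn; then take the hand away, so that the catch springs up again and the lid stands ajar by its own spring. Nothing is to be grasped or lifted: leave the lid where it springs to, and leave the things standing around as they are.

Things in the scene. Friction and masses are not known exactly. Their poses are not given: they have to be found in the camera images.
- testbox: grey sheet-steel test box screwed to the bench, 345 mm long (y), 220 mm (x), 100 mm high. Origin on the bench straight below the knob's axis (bolt home). Box +y: the way the bolt is drawn; -y: towards the lid; z up. It spans x -90..+130, y -225..+120 mm. From y = -40 to +120 it is a flat deck, 100 mm high, with the bolt fitting along its line x = 0; the clear lid lies beyond y = -40.
- fitting (a point): point on the deck (100 mm up) right under the knob's home place, axes as the box. Heights over the deck: base plate 44 mm wide, 3 mm; round bar along y, 10 mm diameter, top 13.5 mm; two guides 24 mm wide over the bar at y = -27 and +19 mm, tops 15 mm; catch housing at y = 39..111 mm, 40 mm wide, rim 17 mm. Nothing between knob and keeper is higher than 15 mm.
- knob_top (a point): centre of the top of the bolt's knob, an upright dark steel cylinder of 16 mm diameter, its top 46 mm over the deck, standing on the bar. Starts at box x = 0, y = 0 and moves with the bolt along box +y, 28 mm in all. Sliding it takes about 3 N once the catch is down.
- catch_top (a point): centre of the top of the spring catch, a flat ribbed aluminium bar 64 mm long (box y), 28 mm wide, in line with the knob: box x = 0, y = 42..106 mm (centre 74). Its top is 30 mm over the deck when up, 21 mm when fully down. It moves straight down, staying level wherever it is pressed; a fingertip may slide along it while pressing.
- keeper (a point): top centre of the keeper, a steel staple 24 mm wide on the lid's edge into which the bar shoots; 18 mm over the deck with the lid shut, at box y = -53 mm. Its near face is 39 mm from the knob's near side (bolt home): room for a finger.
- bolt (a joint): travel of the bolt in m: 0 home (lid locked), 0.028 fully drawn (end stop). While the catch is up the bolt can move only about 1 mm from home. It stays where it is left.
- catch (a joint): travel of the catch, m: 0 up, 0.009 fully down (stop). Its spring pushes back with 3.6 N at the top, 6 N at 5 mm, 7.7 N at the bottom. The bolt slides only while the catch is at least 5 mm down. Let up with the bolt part-way, it jams the bolt there; with the bolt drawn 26 mm or more it springs right up and holds it drawn.
- lid (a joint): angle of the lid, rad: 0 shut, growing as its free edge (beside the bolt, box y = -41 mm) rises about the sprung hinge at box y = -219 mm. Aluminium frame with clear pane, 220 x 178 x 6 mm, flush with the deck. Once the bolt is drawn about 23 mm its spring lifts it by itself to about 0.075 rad (edge about 13 mm up), where it stays.
- solder_reel: bystander, loose: a reel of solder standing on the deck beside the bolt, 44 mm diameter, 30 mm high; origin at the centre of its underside
- relay: bystander, loose: a small grey relay module standing on the deck on the bolt's other side, 18 x 36 x 32 mm high; origin at the centre of its underside
- flux_bottle: bystander, loose: an amber bottle standing on the bench near the box, 40 mm diameter, 85 mm high; origin at the centre of its underside
- screwdriver: bystander, loose: a screwdriver about 170 mm long lying on the bench in front of the box; origin on the bench below its middle

How it is judged:
On the way, in this order (a step that is already met when the one before it is completed fails the run):
1. the catch is pressed down with the bolt still home (value of joint catch above 0.0048 m and value of joint bolt below 0.005 m), for 0.03 s.
2. the bolt is fully drawn with the catch still held down by a finger (value of joint bolt above 0.026 m and value of joint catch above 0.004 m and contact force between the fingers and catch above 0.5 N), for 0.05 s.
At the end, for the whole second after the job is handed in: the bolt stands at least 26 mm of its 28 mm drawn, the catch is up again (within 1.5 mm), and the lid rests ajar on its spring (0.04 to 0.12 rad) (value of joint bolt above 0.026 m and value of joint catch below 0.0015 m and value of joint lid between 0.04 and 0.12 rad); the robot touches nothing.
It fails at once if the catch is let up while the bolt is part-way (value of joint bolt between 0.008 and 0.022 m and value of joint catch below 0.003 m).
It fails at once if the lid is lifted by hand (value of joint lid above 0.15 rad).
It fails at once if a bystander is lifted, carried or pushed away (more than 20 mm) or knocked over (distance of any of solder_reel, relay, flux_bottle, screwdriver from where it was at the start of the episode above 0.02 m or angle between any of solder_reel, relay, flux_bottle's own z axis and vertical above 0.5 rad).
It also fails if it takes over 42 s, if anything falls off the work surface, if the arm or the gripper's body presses on something with over 40 N, if the wrist force passes 120 N, or if a joint passes its speed limit or range.

## Working session

There is one attempt and no reset: what is moved stays moved. The work goes in short steps, each a Python script; the robot and the scene stay as the last script left them, time stands still between calls to the robot, and variables do not carry over. Pictures are saved under pics/ and viewed, at most 10 in all, crops included, and the job is handed in when it is done.

```bash
ls; mkdir -p pics; python3 - <<'E'
from plant import robot
import cv2,numpy as np
s=robot.sense();print(s,robot.nose_length)
for n in("scene","top"):
    f=robot.grab_frame(n);cv2.imwrite(f"pics/{n}0.png",f["image"][:,:,::-1])
    np.savez(f"pics/{n}0.npz",**f)
    print(n,f["fx"],f["fy"],f["cx"],f["cy"],f["dist_coeffs"],f["R"],f["t"])
E
```

```text
pics
{'t': 0.0, 'joint_pos': array([ 1.10609169,  0.46945028, -0.04854458,  1.53369236,  0.02410115,
        1.14099263, -0.08230789]), 'joint_velocities': array([ 0.00036222, -0.00014891, -0.00022349, -0.00085659,  0.00075239,
       -0.00222051,  0.00210747]), 'effort': array([-3.85852209e-04, -5.10312402e+01, -4.63866151e-02, -2.37718534e+01,
        1.07718658e-02,  7.49868806e-03, -2.00427216e-06]), 'tcp_pos': array([ 0.28469098, -0.61140861,  0.24125594]), 'tcp_rot': array([-3.13963774e+00,  9.55553611e-05,  4.35783982e-01]), 'wrist_force': array([0.69906877, 0.95861139, 0.49874976]), 'torque': array([ 0.03357833, -0.05220769, -0.00834163]), 'gripper_force': 0.0, 'opening': 0.9973588751557159} 0.011
scene 434.49674290313743 434.49674290313743 254.47296192155133 187.76348067778883 [0.02556355 0.         0.         0.         0.        ] [[ 0.19573806  0.98065408 -0.00204669]
 [ 0.79520727 -0.15994361 -0.5848619 ]
 [-0.57387456  0.11285219 -0.8111303 ]] [-0.15328027 -0.36675028  1.31763496]
top 350.4063161164258 350.4063161164258 257.99699815407456 192.4446743657553 [-0.10017131  0.          0.          0.          0.        ] [[ 0.02610881 -0.99914963  0.03191154]
 [-0.98513075 -0.03113887 -0.16896088]
 [ 0.16981089 -0.02702567 -0.98510602]] [0.02927845 0.54148484 0.76845622]
```

View pics/scene0.png

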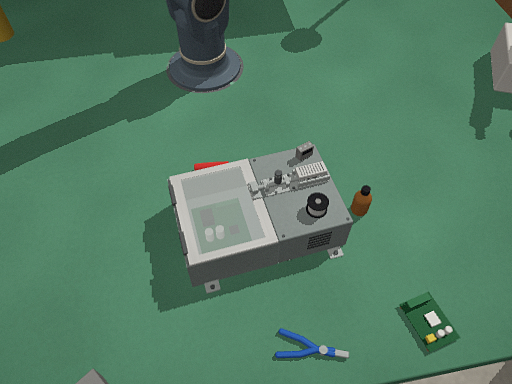

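View pics/top0.png

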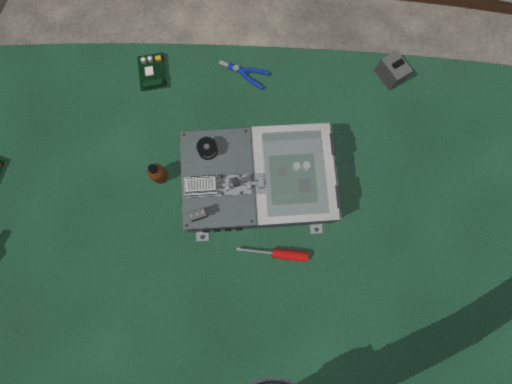

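The scene view shows the box with catch ≈(312,171), knob ≈(278,177) and reel (317,205). The top view has catch ≈(200,185), knob ≈(236,183), keeper ≈(260,181), relay (198,214) and reel (207,148). Next I'll measure these from depth.

```bash
cat >h.py <<'E'
import cv2,numpy as np
def cloud(f):
    h,w=f["range_z"].shape; v,u=np.mgrid[:h,:w]
    K=np.array([[f["fx"],0,f["cx"]],[0,f["fy"],f["cy"]],[0,0,1.]])
    n=cv2.undistortPoints(np.stack([u,v],-1).reshape(-1,1,2).astype(float),K,np.array(f["dist_coeffs"],float)).reshape(h,w,2)
    z=f["range_z"][...,None]
    return (np.concatenate([n*z,z],-1)-f["t"])@f["R"]   # world
E
python3 - <<'E'
from h import *
for n,c,k in(("scene",(312,171),(278,177)),("top",(200,185),(236,183))):
    f=dict(np.load(f"pics/{n}0.npz"));P=cloud(f);ok=f["range_z"]>0
    pc,pk=P[c[1],c[0]],P[k[1],k[0]];print(n,pc,pk)
    near=lambda p,r:ok&(np.hypot(*(P[...,:2]-p[:2]).transpose(2,0,1))<r)
    z0=np.median(P[near(pc,.09)][:,2]);print("deck",z0)
    for nm,p,r,lo,hi in(("catch",pc,.05,.025,.037),("knob",pk,.03,.038,.055)):
        m=near(p,r)&(P[...,2]>z0+lo)&(P[...,2]<z0+hi);Q=P[m].astype(np.float32)
        nl,L,st,ce=cv2.connectedComponentsWithStats(m.astype(np.uint8))
        for i in range(1,nl):
            if st[i,4]<4: continue
            Q=P[L==i].astype(np.float32);print(nm,len(Q),np.median(Q,0),cv2.minAreaRect(Q[:,:2]),ce[i])
    # full top of box: points at deck height, incl lid frame
    m=near(pk,.3)&(abs(P[...,2]-z0)<.006);Q=P[m].astype(np.float32);print("box",len(Q),cv2.minAreaRect(Q[:,:2]))
f=dict(np.load("pics/top0.npz"))
cv2.imwrite("pics/zoom.png",cv2.resize(f["image"][115:245,170:350,::-1],None,fx=4.4,fy=4.4,interpolation=cv2.INTER_CUBIC))
E
```

```text
scene [0.54656539 0.17137206 0.12973381] [0.5530403  0.09590098 0.13676615]
deck 0.10234391124787512Traceback (most recent call last):
  File "<stdin>", line 12, in <module>
cv2.error: OpenCV(4.12.0) /io/opencv/modules/imgproc/src/convhull.cpp:143: error: (-215:Assertion failed) total >= 0 && (depth == CV_32F || depth == CV_32S) in function 'convexHull'
```

```bash
python3 - <<'E'
from h import *
for n,c,k in(("scene",(312,171),(278,177)),("top",(200,185),(236,183))):
    f=dict(np.load(f"pics/{n}0.npz"));P=cloud(f);ok=f["range_z"]>0
    rect=lambda Q:[np.round(x,4) for x in cv2.minAreaRect(np.ascontiguousarray(Q[:,:2]*1000).astype(np.float32))]
    pc,pk=P[c[1],c[0]],P[k[1],k[0]];print(n,pc,pk)
    near=lambda p,r:ok&(np.linalg.norm(P[...,:2]-p[:2],axis=-1)<r)
    z0=np.median(P[near(pc,.09)][:,2]);print("deck",z0)
    for nm,p,r,lo,hi in(("catch",pc,.05,.025,.037),("knob",pk,.03,.036,.055),("things",pc,.1,.022,.04)):
        m=near(p,r)&(P[...,2]>z0+lo)&(P[...,2]<z0+hi)
        nl,L,st,ce=cv2.connectedComponentsWithStats(m.astype(np.uint8))
        for i in range(1,nl):
            if st[i,4]<4: continue
            Q=P[L==i];print(nm,len(Q),np.median(Q,0).round(4),rect(Q),ce[i].round(1))
    m=near(pk,.3)&(abs(P[...,2]-z0)<.005);print("box",rect(P[m]))
f=dict(np.load("pics/top0.npz"))
cv2.imwrite("pics/zoom.png",cv2.resize(f["image"][115:245,170:350,::-1],None,fx=4.4,fy=4.4,interpolation=cv2.INTER_CUBIC))
E
```

```text
scene [0.54656539 0.17137206 0.12973381] [0.5530403  0.09590098 0.13676615]
deck 0.10234391124787512
catch 326 [0.5414 0.1703 0.1302] [array([540.9492, 170.478 ]), array([29.4416, 64.3498]), np.float64(6.1624)] [310.8 169. ]
knob 50 [0.5491 0.096  0.1454] [array([547.7111,  95.9425]), array([15.2416, 13.8657]), np.float64(26.8278)] [277.7 173. ]
things 135 [0.4802 0.1734 0.1316] [array([478.1226, 173.924 ]), array([20.0165, 36.2435]), np.float64(17.6166)] [304.7 147. ]
things 358 [0.5424 0.1699 0.1301] [array([540.9545, 170.4288]), array([29.4416, 64.4486]), np.float64(6.1624)] [310.7 169.5]
things 43 [0.553  0.0957 0.1328] [array([551.2206,  94.5639]), array([15.7579,  7.9446]), np.float64(63.2364)] [277.5 177.7]
things 327 [0.6228 0.1614 0.1303] [array([622.2778, 161.8644]), array([42.5176, 42.6438]), np.float64(29.4915)] [317.6 201. ]
box [array([571.7758,  46.1571]), array([222.5347, 345.3546]), np.float64(5.2363)]
top [0.53730156 0.16795554 0.13246827] [0.54110119 0.09296872 0.14661412]
deck 0.10205636275266292
catch 419 [0.5394 0.1679 0.1314] [array([540.165 , 167.7686]), array
[... 181 characters left out ...]
53 [0.5456 0.0933 0.1472] [array([546.5364,  94.2112]), array([14.0994, 14.4207]), np.float64(0.4633)] [235.7 180.6]
things 290 [0.6197 0.1594 0.1316] [array([618.6382, 159.8846]), array([43.1649, 35.9756]), np.float64(86.0036)] [206.3 147.1]
things 426 [0.5392 0.1678 0.1314] [array([540.1552, 167.7604]), array([28.8765, 64.2918]), np.float64(5.2872)] [200.3 184.2]
things 11 [0.5396 0.0936 0.1328] [array([540.562 ,  93.3112]), array([ 3.1164, 12.383 ]), np.float64(5.4817)] [235.9 184.8]
things 169 [0.4765 0.1706 0.133 ] [array([476.9183, 170.8545]), array([18.2807, 36.2709]), np.float64(20.5415)] [197.2 214. ]
box [array([572.2789,  43.7765]), array([221.8495, 346.6107]), np.float64(5.3601)]
```

View pics/zoom.png

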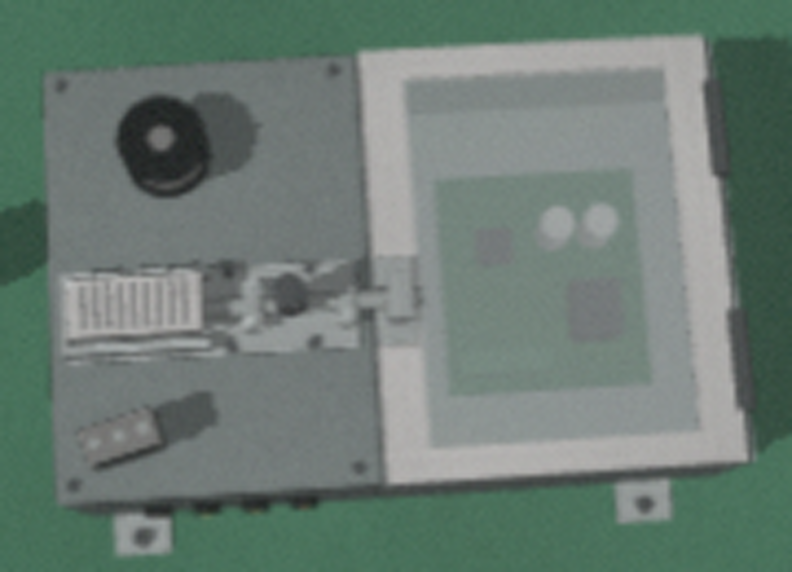

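```bash
cat >>h.py <<'E'
yaw=0.091; O=np.array([.5473,.0953]); ex=np.array([np.cos(yaw),np.sin(yaw)]); ey=np.array([-np.sin(yaw),np.cos(yaw)])
ori=[np.pi,0,yaw]
def W(x,y,h): return [*(O+x*ex+y*ey),.1+h]   # box coords, h over deck
E
python3 - <<'E'
from plant import robot
from h import *
robot.goto(W(0,.018,.14),ori); robot.grip(.75,20)
robot.move_straight(W(0,.018,.075),vel=.1)
s=robot.sense();print(s["t"],s["tcp_pos"],W(0,.018,.075),s["tcp_rot"],s["joint_pos"],s["opening"],s["wrist_force"])
for n in("scene","top","wrist"):
    f=robot.grab_frame(n);np.savez(f"pics/{n}1.npz",**f)
    im=f["image"][:,:,::-1]
    if n=="scene": im=cv2.resize(im[80:250,200:400],None,fx=3.5,fy=3.5,interpolation=cv2.INTER_CUBIC)
    cv2.imwrite(f"pics/{n}1.png",im)
E
```

```text
3.9667 [0.54606299 0.11349752 0.1754754 ] [np.float64(0.5456642597771363), np.float64(0.1132255224170261), 0.175] [-3.14133194e+00 -9.33958418e-04  9.11112862e-02] [ 0.20977237  0.42074205 -0.63034672  1.86065019  0.29944742  0.95471076
 -2.03376166] 0.7507436029671996 [0.19841188 0.36422794 0.60026114]
```

View pics/scene1.png

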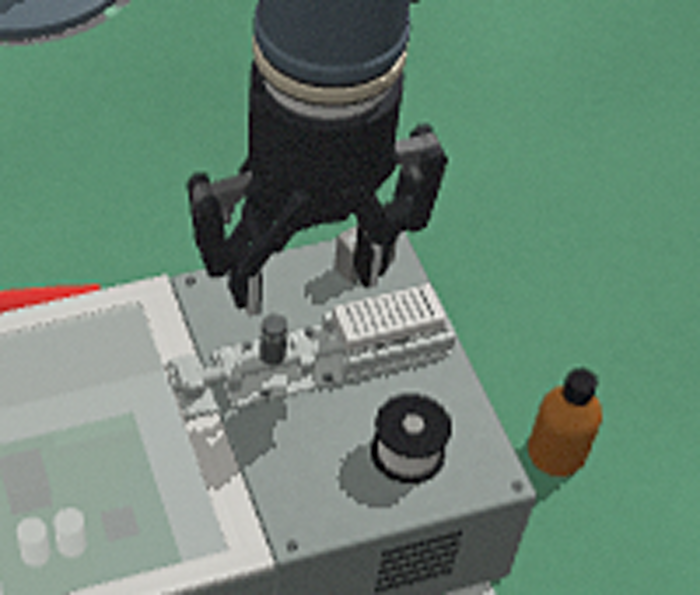

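View pics/wrist1.png

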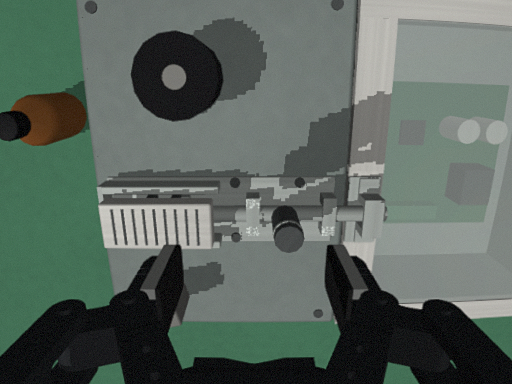

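The scene crop shows both fingertips straight above the fitting line, either side of the knob (275,330). In the wrist view the catch-side tip is at ≈(170,260) and the knob-side tip at ≈(345,260). I'll measure the tips in box coordinates from the wrist depth.

```bash
python3 - <<'E'
from h import *
for n in("wrist","scene"):
    f=dict(np.load(f"pics/{n}1.npz"));P=cloud(f);ok=f["range_z"]>0
    q=P[...,:2]-O;X=(q@ex)*1e3;Y=(q@ey)*1e3;H=(P[...,2]-.1)*1e3
    for nm,lo,hi in(("A",25,110),("B",-70,12)):
        m=ok&(abs(X)<16)&(Y>lo)&(Y<hi)&(H>53)&(H<95)
        print(n,nm,m.sum())
        for a in range(53,95,6):
            k=m&(H>=a)&(H<a+6)
            if k.sum()>3: print(a,k.sum(),"Y",Y[k].min().round(1),np.median(Y[k]).round(1),Y[k].max().round(1),"X",X[k].min().round(1),X[k].max().round(1),"H",H[k].min().round(1))
    if n=="wrist":
        m=ok&(abs(H-46)<4)&(abs(Y)<12)&(abs(X)<15);print("knob",X[m].mean(),Y[m].mean(),m.sum())
        m=ok&(abs(H-30)<3)&(abs(Y-74)<45)&(abs(X)<22);print("catch",X[m].min(),X[m].max(),Y[m].min(),Y[m].max(),np.median(H[m]))
E
```

```text
wrist A 1348
65 11 Y 51.4 51.6 51.7 X -5.0 5.1 H 70.2
71 174 Y 51.2 51.6 63.9 X -9.8 12.1 H 71.4
77 342 Y 51.3 52.0 64.9 X -11.2 12.5 H 77.0
83 372 Y 51.2 52.0 65.5 X -10.4 12.6 H 83.0
89 449 Y 51.2 52.8 65.7 X -10.3 12.7 H 89.0
wrist B 1325
65 7 Y -12.8 -12.7 -12.5 X -3.5 8.7 H 70.1
71 170 Y -23.3 -12.5 -11.9 X -10.7 12.4 H 71.1
77 319 Y -26.4 -13.0 -11.9 X -10.7 12.4 H 77.0
83 386 Y -26.2 -12.9 -11.9 X -10.5 12.6 H 83.0
89 443 Y -26.0 -12.9 -11.9 X -10.3 12.7 H 89.0
knob 0.9464600659313616 1.6238829363330285 691
catch -13.864447805670526 14.642796127811707 43.35811276311712 107.53750751154475 29.68701764115657
scene A 69
71 12 Y 52.0 52.6 64.3 X -8.8 10.3 H 71.8
77 18 Y 51.9 53.0 65.8 X -9.8 12.2 H 77.2
83 20 Y 52.0 52.7 65.3 X -12.9 12.2 H 83.0
89 19 Y 51.5 52.6 64.4 X -7.2 11.9 H 89.5
scene B 54
71 4 Y -18.3 -17.1 -14.1 X 5.7 11.9 H 73.3
77 14 Y -22.6 -17.1 -11.8 X 5.6 11.3 H 77.9
83 19 Y -25.8 -23.0 -12.0 X -5.6 11.1 H 83.2
89 17 Y -25.7 -21.0 -12.9 X -7.1 12.6 H 89.6
```

Opening 0.75 gives a 64 mm gap with 14 mm thick tips, and the tips are 5 mm below the TCP. I'll shift 2 mm away from the knob and press.

```bash
python3 - <<'E'
from plant import robot
from h import *
S=lambda m:(lambda s:print(m,round(s["t"],2),((s["tcp_pos"][2]-.1)*1e3).round(2),"y",((s["tcp_pos"][:2]-O)@ey*1e3).round(2),s["wrist_force"].round(2)))(robot.sense())
robot.move_straight(W(0,.016,.039),vel=.05); S("above")
print(robot.move_straight(W(0,.016,.024),vel=.008,contact_N=13)); S("pressed")
robot.sleep(.2); S("settled")
f=robot.grab_frame("scene");im=cv2.resize(f["image"][80:250,200:400,::-1],None,fx=3.5,fy=3.5,interpolation=cv2.INTER_CUBIC)
cv2.imwrite("pics/scene2.png",im)
E
```

```text
above 4.99 39.17 y 16.15 [-0.55  0.6  -0.15]
True
pressed 6.58 26.06 y 16.0 [-1.35 -0.78  7.83]
settled 6.78 26.2 y 16.05 [-0.98 -0.79  7.19]
```

View pics/scene2.png

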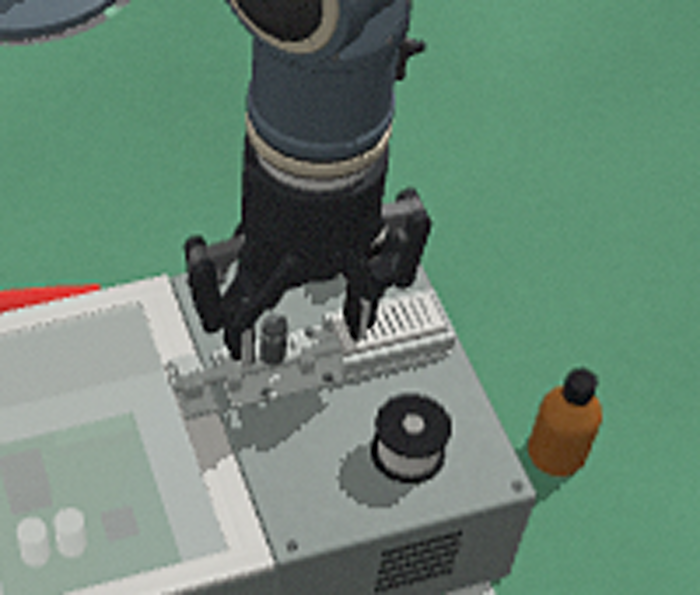

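The crop shows the catch-side tip on the catch (360,335) and the other tip left of the knob with a gap (235,350). The 7.2 N reading puts the catch near the bottom of its travel. Now slide.

```bash
python3 - <<'E'
from plant import robot
from h import *
S=lambda m:(lambda s:print(m,round(s["t"],2),((s["tcp_pos"][2]-.1)*1e3).round(2),"y",((s["tcp_pos"][:2]-O)@ey*1e3).round(2),s["wrist_force"].round(2)))(robot.sense())
robot.move_straight(W(0,.016,.0252),vel=.01); S("press")
for y in(.022,.028,.036,.045):
    robot.move_straight(W(0,y,.0252),vel=.03); S(y)
print(robot.move_straight(W(0,.057,.0252),vel=.012,contact_N=14)); S("end")
robot.sleep(.3); S("settled")
f=robot.grab_frame("scene");im=cv2.resize(f["image"][80:250,200:400,::-1],None,fx=3.5,fy=3.5,interpolation=cv2.INTER_CUBIC)
cv2.imwrite("pics/scene3.png",im)
E
```

```text
press 7.08 25.9 y 16.06 [-2.16 -1.23  8.36]
0.022 7.43 26.0 y 19.39 [-1.42 -6.01  9.24]
0.028 7.78 26.12 y 24.6 [-0.53 -7.54  8.79]
0.036 8.2 26.19 y 28.8 [ -0.64 -14.9   12.18]
0.045 8.65 26.26 y 38.64 [  0.56 -11.24  11.16]
False
end 9.8 26.13 y 52.09 [  0.48 -10.55  11.27]
settled 10.1 26.14 y 52.07 [ 0.08 -9.48 11.49]
```

View pics/scene3.png

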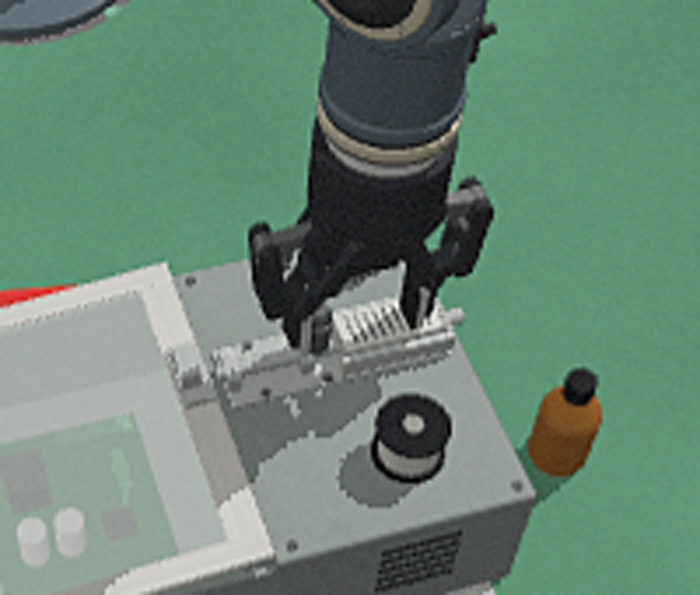

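The lid has lifted and the knob is against the catch-side end. I'll push on to confirm the end stop.

```bash
python3 - <<'E'
from plant import robot
from h import *
S=lambda m:(lambda s:print(m,round(s["t"],2),((s["tcp_pos"][2]-.1)*1e3).round(2),"y",((s["tcp_pos"][:2]-O)@ey*1e3).round(2),s["wrist_force"].round(2)))(robot.sense())
for y in(.059,.061,.063):
    print(robot.move_straight(W(0,y,.025),vel=.01,contact_N=15)); S(y)
f=robot.grab_frame("wrist");P=cloud(f);q=P[...,:2]-O;X=(q@ex)*1e3;Y=(q@ey)*1e3;H=(P[...,2]-.1)*1e3
m=(f["range_z"]>0)&(abs(H-46)<3)&(abs(Y-28)<13)&(abs(X)<10);print("knob",m.sum(),X[m].mean(),Y[m].mean(),np.percentile(Y[m],[2,98]))
E
```

```text
False
0.059 10.5 26.12 y 52.17 [ -1.55 -13.78  13.4 ]
False
0.061 10.85 26.11 y 52.26 [ -0.89 -18.34  16.59]
False
0.063 11.2 26.13 y 52.31 [ -0.99 -22.45  17.88]
knob 1321 1.0446653563452188 28.738767160237845 [21.80922798 36.55914601]
```

Force climbs with no motion, and the knob measures 27–28 mm of travel, so it is at the stop. Now retreat.

```bash
python3 - <<'E'
from plant import robot
from h import *
robot.move_straight(W(0,.049,.025),vel=.02)
robot.move_straight(W(0,.049,.10),vel=.06)
robot.move_straight(W(0,.049,.20),vel=.12); robot.sleep(.5)
s=robot.sense();print(s["t"],s["tcp_pos"],s["wrist_force"].round(2))
for n in("wrist","scene"):
    f=robot.grab_frame(n);P=cloud(f);q=P[...,:2]-O;X=(q@ex)*1e3;Y=(q@ey)*1e3;H=(P[...,2]-.1)*1e3
    m=(f["range_z"]>0)&(abs(H-46)<4)&(abs(Y-28)<15)&(abs(X)<12);print("knob",m.sum(),X[m].mean(),Y[m].mean())
    m=(f["range_z"]>0)&(abs(Y-74)<25)&(abs(X)<11);print("catch H",np.percentile(H[m],[20,50,80]))
    m=(f["range_z"]>0)&(abs(Y+48)<5)&(abs(X-70)<25);print("lid edge H",np.median(H[m]))
cv2.imwrite("pics/scene4.png",cv2.resize(f["image"][80:250,160:400,::-1],None,fx=3.3,fy=3.3,interpolation=cv2.INTER_CUBIC))
E
```

```text
14.9833 [0.5428252  0.14411664 0.29990202] [-0.25  0.38 -0.25]
knob 259 0.5209406746312573 29.720354244252103
catch H [ 30.36280408 224.11840426 248.74138227]
lid edge H 12.454473633106394
knob 42 1.075759350000374 29.24320841000867
catch H [ 30.07396511 211.17525527 269.26806729]
lid edge H 12.82115297630848
```

View pics/scene4.png

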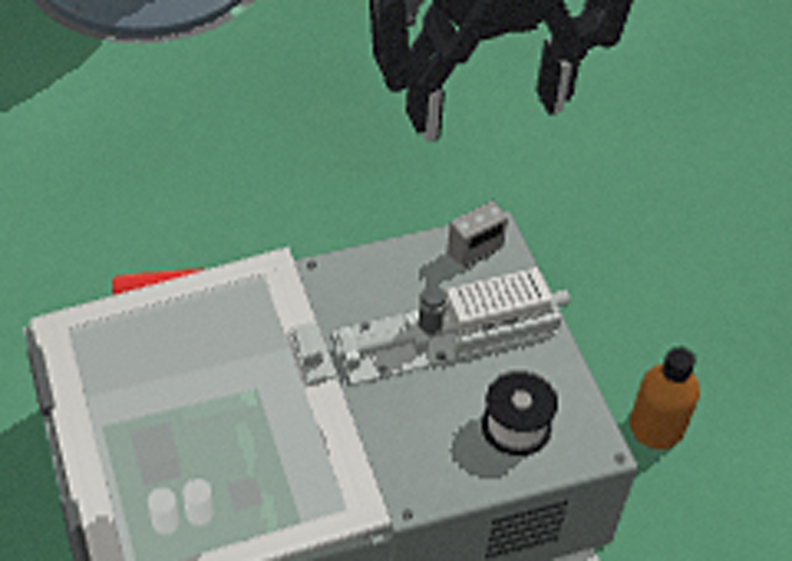

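The picture shows the knob drawn (432,310), the catch up (500,290, top at 30 mm), the lid ajar (edge about 12.5 mm up) and the bystanders in view standing in place. I'm handing it in.

```bash
python3 -c "
from plant import robot
print(robot.close_job())"
```

```text
the job is handed in; nothing more can be done
None
```

The job is handed in: the bolt is drawn to its end stop (about 28 mm), the catch is up again, the lid stands ajar with its edge about 12.5 mm up, and the hand is clear; the judge's verdict was not shown.

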